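# Swap the lit display plinth in a stone showroom

## Task

On the display table stand two black marble light plinths, each with a brass push-push button: the light under the green onyx bowl is on (its button is locked down) and the one under the ochre stone vase is off (its button is out). Click the vase plinth's button so that it stays locked down and click the bowl plinth's button so that it springs fully out, in either order, without knocking or shifting the vase or the bowl.

Things in the scene. Friction and masses are not known exactly. Their poses are not given: they have to be found in the camera images.
- vase_switch_top (a point): centre of the flat brass button top, 36 mm across, on the vase's plinth; moves with the button. 74 mm above the table when out, 68 locked, 57 at the stop. Axes are the plinth's (z up, y along it): a fixed black marble slab 120 x 240 x 45 mm high, its centre 80 mm from here towards -y, the vase about 140 mm towards -y
- vase_switch (a joint): depth of the button of the vase plinth in m, downwards: 0 out (off), about 0.006 locked down (on), 0.017 at its hard stop. Each press to the stop and release swaps out and locked; one that ends short of 14 mm changes nothing. Spring 1.5 N (out) to 3.5 N (stop), plus a bump of about 5 N at 11 mm, to be pushed through: press slowly, with up to 9 N. Starts out (off)
- bowl_switch_top (a point): centre of the flat brass button top, 36 mm across, on the bowl's plinth; moves with the button. 74 mm above the table when out, 68 locked, 57 at the stop. Axes are the plinth's (z up, y along it): a fixed black marble slab 120 x 240 x 45 mm high, its centre 80 mm from here towards -y, the bowl about 140 mm towards -y
- bowl_switch (a joint): depth of the button of the bowl plinth in m, downwards: 0 out (off), about 0.006 locked down (on), 0.017 at its hard stop. Each press to the stop and release swaps out and locked; one that ends short of 14 mm changes nothing. Spring 1.5 N (out) to 3.5 N (stop), plus a bump of about 5 N at 11 mm, to be pushed through: press slowly, with up to 9 N. Starts locked down (on)
- vase: loose ochre stone vase with pale veins, 140 mm high (its top is 185 mm above the table), round foot 72 mm across and a column 48 mm across, standing on its plinth; origin at the centre of its underside, z up
- bowl: loose pale green onyx bowl, 90 mm across and 45 mm high, standing on its plinth; origin at the centre of its underside, z up

How it is judged:
At the end, for the whole second after the job is handed in: The vase plinth's button is locked down (4 to 7.5 mm deep) and the bowl plinth's button is out (less than 2 mm deep) (value of joint vase_switch between 0.004 and 0.0075 m and value of joint bowl_switch below 0.002 m); the robot touches nothing.
It fails at once if the vase is knocked over or shifted by more than 30 mm (distance of vase from where it was at the start of the episode above 0.03 m or angle between vase's own z axis and vertical above 0.35 rad).
It fails at once if the bowl is knocked over or shifted by more than 30 mm (distance of bowl from where it was at the start of the episode above 0.03 m or angle between bowl's own z axis and vertical above 0.35 rad).
It also fails if it takes over 42 s, if anything falls off the work surface, if the arm or the gripper's body presses on something with over 40 N, if the wrist force passes 120 N, or if a joint passes its speed limit or range.

## Robot

A 6-joint arm with a two-finger parallel gripper is mounted at the origin on the work surface. World frame = base frame: x ahead of the robot, y to its left, z up, the work surface at z = 0. Lengths are in m, angles in rad, forces in N, time in s.
With the tool pointing down it reaches from about 0.25 to 0.775 m from the base axis. Payload 4 kg.
Tool frame: the origin (TCP) lies on the centre line of the jaws, within the pads' length; the fingertips stand 14 mm ahead of it and the grasp point (between the pads) lies 5 mm behind it (robot.tcp_to_tips is the distance from the TCP to the fingertips, in m); z points along the fingers, y is the line along which they close (so a half turn about z gives the same grasp; the last joint's range is limited). The gripper opens to 94 mm and grips with 3 to 60 N. Pads are 16 mm wide; open, the fingers measure 119 mm over their backs; the gripper's body (75 mm by 177 mm) begins 78 mm behind the grasp point.
Start: joints at [-1.356, 0.087, 1.371, -0, 1.684, -0.103], TCP at [0.172, -0.522, 0.22] pointing down, gripper open.
Joint ranges: [-3.1, 3.1], [-0.76, 2.03], [0.27, 2.55], [-1.08, 4.22], [0.17, 2.65], [-2.57, 2.57]. Speed limits (rad/s): [2.79, 2.79, 3.14, 3.14, 3.14, 3.14].

## Interface

Orientations are given as [roll, pitch, yaw] about the fixed x, y, z axes, in that order (R = Rz(yaw) Ry(pitch) Rx(roll)).
In Python, from bench import robot gives the robot as it stands.
- The arm moves only by the tool carry_out, never from a script. Its argument "increments" is a list of rows, each a list of 3 entries, a list of its own where there are three numbers: the closure in counts, from 0 (fully open) to 255 (shut), then the shift along the tool's x, y, z in mm, then the turn about the tool's z in degrees. In form: [[fingers, [dx, dy, dz], twist], ...]. A call has 1 to 8 rows; each row shifts and turns the commanded pose from where the row before left it, along the tool's axes as they then stand; what a row does not reach is not made up. A row lasts 1/10 s, in which the tool goes at most 50 mm and 8.59 degrees, less where a joint would pass 70% of its speed; a pose out of reach is approached as far as the arm can. A call with a gripper value outside its range is refused whole. The fingers move at their own pace and stop on an object; the grip force is fixed at half the most. Time passes only in rows, so rows that do not move let the fingers close. It gives the time, the measured TCP pose, the force, the opening and the grip force at its end, in the units of the state.
- robot.get_obs(): the state, without advancing time (a new reading comes with each control period).
- robot.snapshot(name): name is "scene" or "top" or "wrist"; returns the picture (480x640x3 uint8, blue, green, red); there is no depth.
- robot.get_calibration(name): a dict with "vfov" (degrees; the focal length in pixels is half the picture's height over the tangent of half this angle, whatever the lens; pixels are square), "cx", "cy" (the principal point, pixels), "T" (4x4, takes a point from camera to world coordinates). Camera axes: x right, y down, z forward; pixel columns grow to the right and rows downward; lengths in m; the calibration is good to about 2 mm. A picture is of the moment at which its call begins: read the wrist's pose just before it. get_calibration takes no time and is no camera call; for the wrist camera it gives the pose at the moment of the call.
- robot.close_job(): hands the job in; it is judged then, once.
The state is a dict: "time": time; "joint_positions": joint angles; "qvel": joint speeds; "joint_torque": joint torques, N m; "tool_pos": TCP position; "ee_rot": TCP orientation; "wrist_force": force on the tool from outside, world axes, zero at the start; "wrist_torque": the same for the moment, N m; "width": finger opening in m; "finger_force": force on a finger pad.
Only numpy, scipy, OpenCV 4.12 (cv2) and the standard library are available. Lean on these libraries where they do the work, as an engineer would, in place of code of your own. Each camera call takes 0.05 s, during which the arm holds its last target. There are 200 camera calls.

## Working session

There is one attempt and no reset: what is moved stays moved. The work goes in short steps, Python scripts to look and compute and a tool call to move; the robot and the scene stay as the last step left them, time stands still between calls to the robot, and variables do not carry over. Pictures are saved under pics/ and viewed, at most 10 in all, crops included, and the job is handed in when it is done.

Besides the shell and the picture viewer there is one more tool, called after "Call:" as name([rows], argument=value, ...), one row to a line, values as JSON. carry_out: Moves the arm, as the interface text tells. Its arguments: {"type":"object","properties":{"increments":{"type":"array","items":{"type":"array"}}},"required":["increments"]}

```bash
mkdir -p pics; python3 - <<'E'
from bench import robot
import cv2
for n in("scene","top"):
    im=robot.snapshot(n); cv2.imwrite(f"pics/{n}0.png",im)
    c=robot.get_calibration(n); print(n,c)
o=robot.get_obs(); print(o["time"],o["tool_pos"],o["ee_rot"],o["wrist_force"],o["width"])
E
```

```text
scene {'vfov': 45.22362532800244, 'cx': 311.84169058290104, 'cy': 237.86636220250634, 'T': array([[-0.31168935,  0.73120657, -0.6067839 ,  1.15647032],
       [ 0.95015892,  0.23520675, -0.20463579,  0.21376461],
       [-0.00691137, -0.64032393, -0.76807388,  0.9090918 ],
       [ 0.        ,  0.        ,  0.        ,  1.        ]])}
top {'vfov': 49.80327224349033, 'cx': 321.476449983893, 'cy': 229.87027647918467, 'T': array([[ 0.02368018, -0.99759251,  0.06517999,  0.4481596 ],
       [-0.99955839, -0.02479676, -0.01637522,  0.01174725],
       [ 0.01795205, -0.06476344, -0.99773915,  1.18071667],
       [ 0.        ,  0.        ,  0.        ,  1.        ]])}
0.1 [ 0.17174149 -0.52201307  0.21842298] [-3.13962577e+00 -1.95845733e-04  3.17801535e-01] [0.39110903 0.4147357  0.48279681] 0.09392554792093441
```

View pics/top0.png

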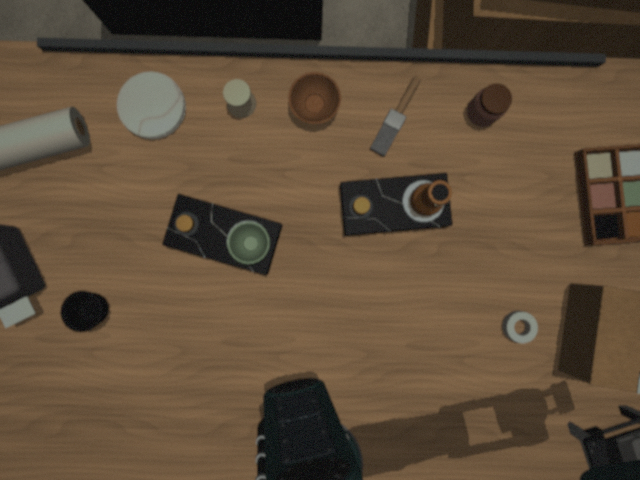

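View pics/scene0.png

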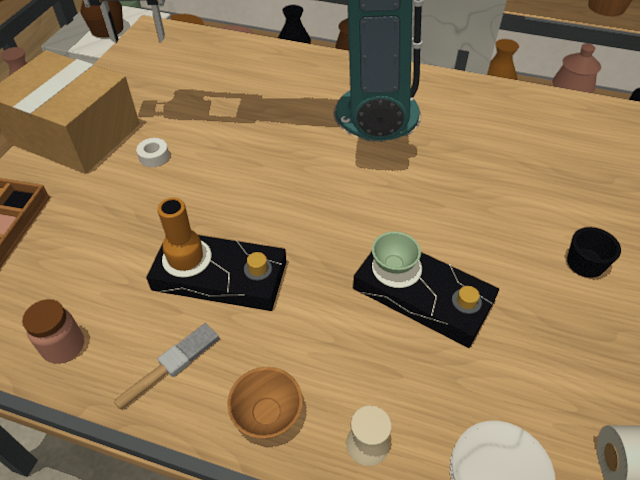

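The top view shows the vase button near (361,205) and the bowl button near (184,223). In the scene view they are near (258,262) and (468,296).

```bash
cat > h.py <<'E'
import cv2, numpy as np
def blob(im,p,r=16):
    hsv=cv2.cvtColor(im,cv2.COLOR_BGR2HSV); m=cv2.inRange(hsv,(10,110,90),(32,255,255))
    k=np.zeros_like(m); cv2.circle(k,p,r,255,-1); m&=k
    c=max(cv2.findContours(m,cv2.RETR_EXTERNAL,cv2.CHAIN_APPROX_NONE)[0],key=cv2.contourArea)
    return c[:,0,:]
def ray(c,uv):
    f=240/np.tan(np.radians(c["vfov"]/2)); T=c["T"]
    d=T[:3,:3]@np.array([(uv[0]-c["cx"])/f,(uv[1]-c["cy"])/f,1]); return T[:3,3],d
def onz(c,uv,z):
    o,d=ray(c,uv); return o+d*(z-o[2])/d[2]
E
python3 - <<'E'
from h import *
from bench import robot
S=dict(top={'vase':(361,205),'bowl':(184,223)},scene={'vase':(258,262),'bowl':(468,296)})
for n in S:
    im=cv2.imread(f"pics/{n}0.png"); c=robot.get_calibration(n)
    for k,p in S[n].items():
        b=blob(im,p); (e,ax,_)=cv2.fitEllipse(b); x,y,w,h=cv2.boundingRect(b)
        print(n,k,e,ax,(x,y,w,h),onz(c,e,.074 if k=='vase' else .068))
        # plinth axis from dark mask
    if n=='top':
        hsv=cv2.cvtColor(im,cv2.COLOR_BGR2HSV)
        m=cv2.inRange(hsv,(0,0,0),(180,255,45)); m[:160]=0; m[290:]=0; m[:,:150]=0; m[:,470:]=0
        for ct in cv2.findContours(m,cv2.RETR_EXTERNAL,cv2.CHAIN_APPROX_NONE)[0]:
            if cv2.contourArea(ct)>1500:
                bx=cv2.boxPoints(cv2.minAreaRect(ct)); print([onz(c,q,.045)[:2].round(3).tolist() for q in bx])
    cs=cv2.resize(im[160:290,150:470] if n=='top' else im[200:350,130:510],None,fx=2,fy=2,interpolation=cv2.INTER_CUBIC)
E
```

```text
top vase (361.5, 204.8023223876953) (15.310982704162598, 15.54194164276123) (354, 197, 16, 17) [ 0.57673019 -0.0913843   0.074     ]
top bowl (183.84939575195312, 222.65359497070312) (15.283684730529785, 15.78650951385498) (176, 215, 17, 16) [0.52903645 0.28954264 0.068     ]
[[0.481, 0.34], [0.594, 0.313], [0.533, 0.081], [0.421, 0.11]]
[[0.628, -0.044], [0.651, -0.249], [0.534, -0.26], [0.512, -0.056]]
scene vase (256.585205078125, 263.2870788574219) (19.365598678588867, 23.94174575805664) (247, 252, 20, 24) [ 0.58484125 -0.08575176  0.074     ]
scene bowl (467.8359069824219, 296.84393310546875) (21.052692413330078, 22.775218963623047) (457, 286, 23, 23) [0.53600917 0.29094047 0.068     ]
```

Call:
carry_out([
  [255,[0,0,-10],-8.5],
  [255,[0,0,-10],-8.5],
  [255,[0,0,-10],-8.5],
  [255,[0,0,-10],-8.5],
  [255,[0,0,0],-8.5],
  [255,[0,0,0],-8.5],
  [255,[0,0,0],-8.5],
  [255,[0,0,0],-8.5],
])

```text
time: 0.9
tool_pos: [0.1718, -0.5222, 0.2588]
ee_rot: [-3.141, -0.001, 1.511]
wrist_force: [-1.0, 0.5, 0.1]
width: 0.0336
finger_force: 0.0
```

Call:
carry_out([
  [255,[0,0,0],-3.8],
  [255,[0,0,0],0],
  [255,[20,20,0],0],
  [255,[25,25,0],0],
  [255,[25,25,0],0],
  [255,[25,25,0],0],
  [255,[25,25,0],0],
  [255,[0,0,0],0],
])

```text
time: 1.7
tool_pos: [0.2941, -0.3998, 0.2596]
ee_rot: [3.14, -0.001, 1.575]
wrist_force: [-0.3, -0.7, 0.6]
width: 0.0001
finger_force: 0.0
```

Call:
carry_out([
  [255,[25,25,0],0],
  [255,[30,27,0],0],
  [255,[30,27,0],0],
  [255,[30,27,0],0],
  [255,[30,27,0],0],
  [255,[30,27,0],0],
  [255,[30,27,0],0],
  [255,[30,27,0],0],
])

```text
time: 2.5
tool_pos: [0.5065, -0.167, 0.2592]
ee_rot: [-3.141, 0.001, 1.569]
wrist_force: [0.0, -0.9, -0.3]
width: 0.0003
finger_force: 0.0
```

Call:
carry_out([
  [255,[30,27,0],0],
  [255,[25,20,0],0],
  [255,[0,0,0],0],
  [255,[0,0,0],0],
])

```text
time: 2.9
tool_pos: [0.5527, -0.1129, 0.2588]
ee_rot: [-3.14, 0.001, 1.571]
wrist_force: [-0.2, -0.9, -0.6]
width: 0.0003
finger_force: 0.0
```

```bash
python3 - <<'E'
from bench import robot
import cv2
o=robot.get_obs(); c=robot.get_calibration("wrist"); cv2.imwrite("pics/w1.png",robot.snapshot("wrist"))
print(o["time"],o["tool_pos"],o["ee_rot"],o["wrist_force"],c)
E
```

```text
2.9 [ 0.55268873 -0.11293899  0.25881298] [-3.14003529e+00  7.16573948e-04  1.57063944e+00] [-0.23574769 -0.85303879 -0.64237829] {'vfov': 63.22752470017363, 'cx': 321.252708285005, 'cy': 233.55420426050364, 'T': array([[ 9.99996980e-01, -2.34771316e-04, -2.44634763e-03,
         5.52884880e-01],
       [-8.15017326e-04, -9.70774421e-01, -2.39992416e-01,
        -4.39277888e-02],
       [-2.31850836e-03,  2.39993685e-01, -9.70771681e-01,
         4.24327197e-01],
       [ 0.00000000e+00,  0.00000000e+00,  0.00000000e+00,
         1.00000000e+00]])}
```

View pics/w1.png

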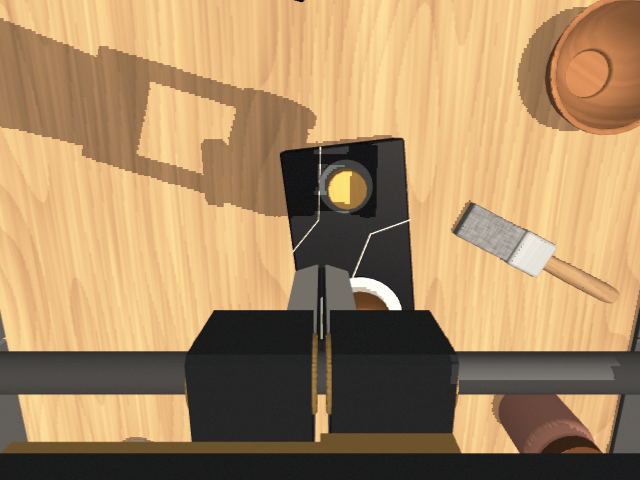

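The wrist view shows the vase button's brass top at about (347,187), with the vase behind the closed fingers.

```bash
python3 - <<'E'
from h import *
from bench import robot
c=robot.get_calibration("wrist"); im=cv2.imread("pics/w1.png")
b=blob(im,(347,187),26); e,ax,_=cv2.fitEllipse(b); print(e,ax,cv2.boundingRect(b),onz(c,e,.074))
(q,r)=cv2.minEnclosingCircle(b); print(q,r,onz(c,q,.074))
E
```

```text
(346.66790771484375, 188.76580810546875) (38.45757293701172, 40.296485900878906) (328, 169, 39, 41) [ 0.57471561 -0.08964901  0.074     ]
(346.5384521484375, 188.57691955566406) 20.494190216064453 [ 0.57459672 -0.08947843  0.074     ]
```

Call:
carry_out([
  [255,[12,11,0],0],
  [255,[11,11,0],0],
  [255,[0,0,25],0],
  [255,[0,0,30],0],
  [255,[0,0,30],0],
  [255,[0,0,30],0],
  [255,[0,0,25],0],
  [255,[0,0,10],0],
])

```text
time: 3.75
tool_pos: [0.5735, -0.0887, 0.1061]
ee_rot: [-3.136, -0.001, 1.571]
wrist_force: [-0.8, 1.5, 0.6]
width: 0.0006
finger_force: 0.0
```

Call:
carry_out([
  [255,[0,0,0],0],
  [255,[0,0,0],0],
])

```text
time: 3.95
tool_pos: [0.5758, -0.0895, 0.1108]
ee_rot: [3.139, 0.001, 1.571]
wrist_force: [0.4, 0.0, -0.3]
width: 0.0006
finger_force: 0.0
```

Call:
carry_out([
  [255,[0,0,6],0],
  [255,[0,0,6],0],
  [255,[0,0,6],0],
  [255,[0,0,3],0],
  [255,[0,0,2],0],
  [255,[0,0,2],0],
  [255,[0,0,2],0],
  [255,[0,0,0],0],
])

```text
time: 4.75
tool_pos: [0.5745, -0.0894, 0.0823]
ee_rot: [-3.141, -0.0, 1.571]
wrist_force: [-2.3, 0.4, 2.4]
width: 0.0006
finger_force: 1.0
```

Call:
carry_out([
  [255,[0,0,1],0],
  [255,[0,0,1],0],
  [255,[0,0,1],0],
  [255,[0,0,1],0],
  [255,[0,0,1],0],
  [255,[0,0,1],0],
  [255,[0,0,0],0],
])

```text
time: 5.45
tool_pos: [0.5748, -0.0894, 0.0765]
ee_rot: [3.142, 0.0, 1.571]
wrist_force: [-1.8, -0.8, 3.7]
width: 0.0002
finger_force: 1.6
```

Call:
carry_out([
  [255,[0,0,1],0],
  [255,[0,0,1],0],
  [255,[0,0,1],0],
  [255,[0,0,1],0],
  [255,[0,0,0.5],0],
  [255,[0,0,0],0],
])

```text
time: 6.05
tool_pos: [0.5748, -0.0894, 0.072]
ee_rot: [-3.142, 0.0, 1.571]
wrist_force: [-1.4, 0.9, 4.3]
width: 0.0005
finger_force: 2.0
```

Call:
carry_out([
  [255,[0,0,0.5],0],
  [255,[0,0,0.5],0],
  [255,[0,0,0.3],0],
  [255,[0,0,0],0],
])

```text
time: 6.45
tool_pos: [0.5748, -0.0894, 0.0713]
ee_rot: [3.141, 0.0, 1.571]
wrist_force: [-3.6, 0.8, 5.8]
width: 0.0004
finger_force: 3.2
```

Call:
carry_out([
  [255,[0,0,-2],0],
  [255,[0,0,-2],0],
  [255,[0,0,-3],0],
  [255,[0,0,-5],0],
  [255,[0,0,-20],0],
  [255,[0,0,-40],0],
  [255,[0,0,-40],0],
  [255,[0,0,-38],0],
])

```text
time: 7.25
tool_pos: [0.5751, -0.0895, 0.2222]
ee_rot: [3.141, 0.0, 1.571]
wrist_force: [-0.3, -0.6, -0.0]
width: 0.0007
finger_force: 0.0
```

Call:
carry_out([
  [255,[20,-2,-30],0],
  [255,[40,-4,0],0],
  [255,[45,-4,0],0],
  [255,[45,-5,0],0],
  [255,[45,-5,0],0],
  [255,[45,-6,0],0],
  [255,[40,-6,0],0],
  [255,[30,-5,0],0],
])

```text
time: 8.05
tool_pos: [0.5374, 0.2232, 0.2505]
ee_rot: [3.141, -0.001, 1.573]
wrist_force: [0.7, -0.3, -0.5]
width: 0.0005
finger_force: 0.0
```

Call:
carry_out([
  [255,[20,-3,0],0],
  [255,[10,-2,0],0],
  [255,[0,0,0],0],
  [255,[0,0,0],0],
])

```text
time: 8.45
tool_pos: [0.5331, 0.2499, 0.2505]
ee_rot: [3.141, 0.001, 1.57]
wrist_force: [0.7, -0.3, -0.6]
width: 0.0005
finger_force: 0.0
```

```bash
python3 - <<'E'
from bench import robot
import cv2
o=robot.get_obs(); c=robot.get_calibration("wrist"); w=robot.snapshot("wrist"); cv2.imwrite("pics/w2.png",w)
s=robot.snapshot("scene"); cv2.imwrite("pics/s2.png",s)
v=cv2.resize(s[190:320,140:290],None,fx=3,fy=3); w2=cv2.resize(w,(480,360))
h=cv2.copyMakeBorder(w2,0,v.shape[0]-360,0,0,cv2.BORDER_CONSTANT) 
cv2.imwrite("pics/m2.png",cv2.resize(cv2.hconcat([h,v]),None,fx=.85,fy=.85))
print(o["time"],o["tool_pos"],o["ee_rot"],c["T"].tolist())
E
```

```text
8.45 [0.53307532 0.24985476 0.2505329 ] [3.14137285e+00 7.56468301e-04 1.57032041e+00] [[0.9999991869403845, -0.0010026058393554115, -0.0007879721431923711, 0.5330004640983528], [-0.0011624225387647268, -0.9707692573790445, -0.24001186991808932, 0.3188530978110516], [-0.0005243018299877515, 0.24001259073071005, -0.9707696335373915, 0.4160465987181893], [0.0, 0.0, 0.0, 1.0]]
```

View pics/m2.png

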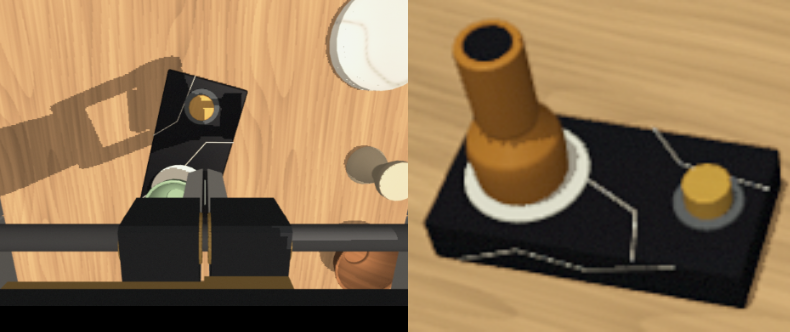

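The wrist part shows the bowl button near full-frame (317,168). In the scene part the vase stands undisturbed. I'll measure the bowl button position and how far the vase button dropped.

```bash
python3 - <<'E'
from h import *
from bench import robot
c=robot.get_calibration("wrist"); im=cv2.imread("pics/w2.png")
b=blob(im,(317,168),24); e,ax,_=cv2.fitEllipse(b); q,r=cv2.minEnclosingCircle(b)
print(e,ax,onz(c,e,.068),q,r,onz(c,q,.068))
for n in("scene0","s2"): print(cv2.boundingRect(blob(cv2.imread(f"pics/{n}.png"),(258,262))))
A,B=[cv2.resize(cv2.imread(f"pics/{n}.png")[240:285,230:285],None,fx=7,fy=7) for n in("scene0","s2")]
cv2.imwrite("pics/cmp.png",cv2.hconcat([A,B]))
E
```

```text
(315.7631530761719, 168.56398010253906) (38.90381622314453, 39.55083465576172) [0.52810277 0.29152325 0.068     ] (315.8008117675781, 168.4889373779297) 20.245750427246094 [0.5281364  0.29158877 0.068     ]
(247, 252, 20, 24)
(247, 254, 20, 22)
```

View pics/cmp.png

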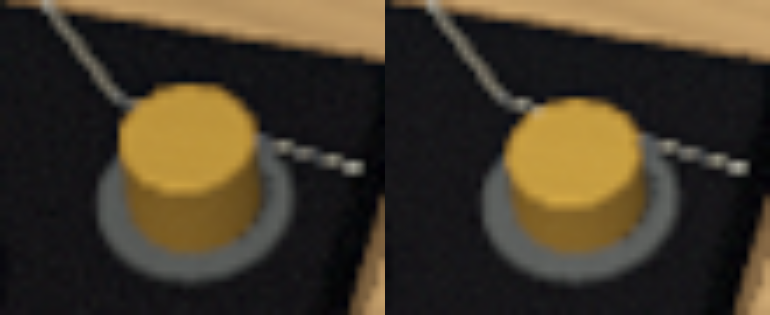

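The vase button now sits about 2 px (around 6 mm) lower, so it is locked. Next, the bowl button.

Call:
carry_out([
  [255,[21,-2,0],0],
  [255,[20.5,-3,0],0],
  [255,[0,0,25],0],
  [255,[0,0,30],0],
  [255,[0,0,35],0],
  [255,[0,0,30],0],
  [255,[0,0,20],0],
  [255,[0,0,10],0],
])

```text
time: 9.35
tool_pos: [0.5269, 0.2903, 0.0979]
ee_rot: [-3.138, 0.002, 1.569]
wrist_force: [-0.3, -0.4, -0.3]
width: 0.0007
finger_force: 0.0
```

Call:
carry_out([
  [255,[0,0,0],0],
  [255,[0,0,0],0],
  [255,[0,0,0],0],
])

```text
time: 9.65
tool_pos: [0.529, 0.2923, 0.1027]
ee_rot: [3.138, -0.001, 1.571]
wrist_force: [0.3, 0.4, 0.3]
width: 0.0002
finger_force: 0.0
```

Call:
carry_out([
  [255,[0,0,5],0],
  [255,[0,0,5],0],
  [255,[0,0,4],0],
  [255,[0,0,3],0],
  [255,[0,0,2],0],
  [255,[0,0,2],0],
  [255,[0,0,1],0],
  [255,[0,0,0],0],
])

```text
time: 10.45
tool_pos: [0.5275, 0.292, 0.0787]
ee_rot: [-3.141, 0.0, 1.571]
wrist_force: [-1.4, -0.9, 2.2]
width: 0.0006
finger_force: 1.2
```

Call:
carry_out([
  [255,[0,0,1],0],
  [255,[0,0,1],0],
  [255,[0,0,1],0],
  [255,[0,0,1],0],
  [255,[0,0,1],0],
  [255,[0,0,1],0],
  [255,[0,0,0],0],
])

```text
time: 11.15
tool_pos: [0.5277, 0.2921, 0.0725]
ee_rot: [-3.141, 0.0, 1.571]
wrist_force: [-2.7, -0.4, 3.2]
width: 0.0004
finger_force: 1.6
```

Call:
carry_out([
  [255,[0,0,0.7],0],
  [255,[0,0,0.6],0],
  [255,[0,0,0.5],0],
  [255,[0,0,0],0],
])

```text
time: 11.55
tool_pos: [0.5277, 0.2922, 0.0714]
ee_rot: [3.141, -0.0, 1.571]
wrist_force: [-3.4, -0.9, 6.0]
width: 0.0006
finger_force: 2.9
```

Force rose at 17 mm depth, so the stop is reached. Releasing and lifting clear.

Call:
carry_out([
  [255,[0,0,-2],0],
  [255,[0,0,-2],0],
  [255,[0,0,-3],0],
  [255,[0,0,-5],0],
  [255,[0,0,-20],0],
  [255,[0,0,-40],0],
  [255,[0,0,-40],0],
  [255,[0,0,-38],0],
])

```text
time: 12.35
tool_pos: [0.5283, 0.2919, 0.2224]
ee_rot: [3.14, 0.0, 1.571]
wrist_force: [1.3, -0.6, -0.3]
width: 0.0006
finger_force: 0.0
```

Call:
carry_out([
  [255,[-30,-30,0],0],
  [255,[-30,-40,0],0],
  [255,[-20,-40,0],0],
  [255,[0,-20,0],0],
  [255,[0,0,0],0],
  [255,[0,0,0],0],
])

```text
time: 12.95
tool_pos: [0.3986, 0.2121, 0.2213]
ee_rot: [3.139, -0.0, 1.571]
wrist_force: [0.5, -0.1, 0.1]
width: 0.0005
finger_force: 0.0
```

```bash
python3 - <<'E'
from bench import robot
import cv2
a=cv2.imread("pics/scene0.png"); b=robot.snapshot("scene"); cv2.imwrite("pics/s3.png",b)
f=lambda i:cv2.resize(i[190:350,140:510],None,fx=2,fy=2)
cv2.imwrite("pics/fin.png",cv2.resize(cv2.vconcat([f(a),f(b)]),None,fx=.93,fy=.93))
print(robot.get_obs()["time"],robot.get_obs()["tool_pos"])
E
```

```text
13.0 [0.39885321 0.21223346 0.22101738]
```

View pics/fin.png

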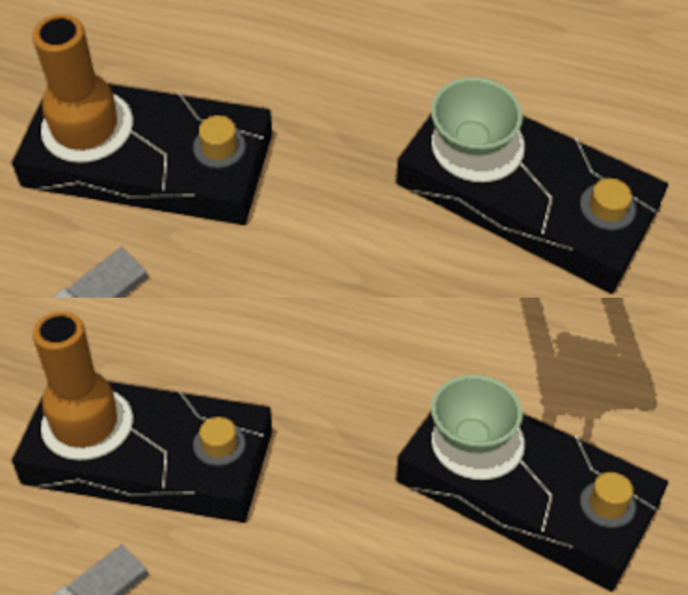

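The before/after pair shows the vase button lower (near (218,437)) and the bowl button higher (near (613,490)). The vase and bowl have not moved.

```bash
python3 -c "
from bench import robot
print(robot.close_job())"
```

```text
the job is handed in; nothing more can be done
None
```

I handed the job in at about 13 s: the last picture shows the vase button locked down, the bowl button out, and the vase and bowl where they started; no verdict came back.

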